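# Make up two shaft-drive spares kits

### The arm

A 6-joint arm with a two-finger parallel gripper is mounted at the origin on the work surface. World frame = base frame: x ahead of the robot, y to its left, z up, the work surface at z = 0. Lengths are in mm, angles in rad, forces in N, time in s.
With the tool pointing down it reaches from about 275 to 725 mm from the base axis. Payload 5.6 kg.
Tool frame: the origin (TCP) lies on the centre line of the jaws, within the pads' length; the fingertips stand 19 mm ahead of it and the grasp point (between the pads) is the TCP (r.tip_reach is the distance from the TCP to the fingertips, in mm); z points along the fingers, y is the direction in which the jaws open and shut (so a half turn about z gives the same grasp; the last joint's range is limited). The gripper opens to 85 mm and grips with 20 to 120 N. Pads are 22 mm wide; open, the fingers measure 114 mm over their backs; the gripper's body (76 mm by 85 mm) begins 54 mm behind the grasp point. The pads swing forward as they close: fully open they stand 13 mm farther back than shut.
Start: joints at [1.567, 0.255, 0.108, 0, -1.424, -0.285], TCP at [156.614, 527.224, 250.283] pointing down, gripper open.
Joint ranges: [-2.95, 2.95], [-1.21, 1.97], [-1.09, 1.5], [-2.87, 1.71], [-2.94, -0.07], [-3.05, 3.05]. Speed limits (rad/s): [2.57, 2.57, 3.14, 3.14, 3.14, 3.14].

### API

Orientations are given as a rotation vector (axis times angle).
In Python, from plant import r, viewer gives the robot as it stands.
- The arm moves only by the tool apply_moves, never from a script. Its argument "commands" is text: rows parted by semicolons, each of 7 numbers parted by spaces: the opening, from 0 (shut) to 1 (fully open), then the shift along the tool's x, y, z normalised to -1 to 1, where 1 is 0.2 m, then the turn, a rotation vector about the tool's x, y, z normalised to -1 to 1, where 1 is 1.5 rad. A call has 1 to 12 rows; each row is the pose to reach, as a shift and turn from the pose commanded when the call began, along the tool's axes at that moment; what a row does not reach only later rows make up. A row lasts 1/8 s, in which the tool goes at most 62.5 mm and 10.7 degrees, less where a joint would pass 70% of its speed; a pose out of reach is approached as far as the arm can. A call with a number of a shift or a turn outside -1 to 1 is refused whole. A call with a gripper value outside its range is refused whole. The fingers move at their own pace and stop on an object; "grip_force" is the grip in N (left out, the last holds). Time passes only in rows, so rows that repeat a pose let the fingers close. It gives the time, the measured TCP pose, the force and the opening at its end, in the units of the state.
- r.sense(): the state, without advancing time (a new reading comes with each control period).
- viewer.snapshot(name): name is "side" or "top" or "wrist"; returns a dict with "color" (420x560x3 uint8, red, green, blue), "range_z" (420x560 float32, mm along the optical axis (not along the pixel's ray), 0 where there is no reading), "K" (3x3 intrinsics, pixels), "eye" and "rotation" of the camera in the world. Camera axes: x right, y down, z forward; pixel columns grow to the right and rows downward; lengths in mm; the calibration is good to about 2 mm. A picture is of the moment at which its call begins.
- r.hand_in(): hands the job in, once; it reports no verdict.
The state is a dict: "clock": time; "qpos": joint angles; "joint_velocities": joint speeds; "joint_torque": joint torques, N m; "position": TCP position; "tcp_rot": TCP orientation; "contact_force": force on the tool from outside, world axes, zero at the start; "wrist_torque": the same for the moment, N m; "width": finger opening in mm.
Only numpy, scipy, OpenCV 4.12 (cv2) and the standard library are available. Lean on these libraries where they do the work, as an engineer would, in place of code of your own. Each camera call takes 0.05 s, during which the arm holds its last target.

### The job

Make up the two drive kits from the stock lying loose between the trays: into the open bed of the tray with the thick shaft put the pillow-block bearing and the large toothed pulley; into the bed of the tray with the thin shaft put the oval flange bearing, the small toothed pulley and the jaw coupling hub. Set each part gently down, never dropped, right way up as it lies now and flat on the tray floor, not on a wall, the shaft or another part. Leave the smooth V-belt pulley, the paper cup and the small cardboard carton as they are.

Things in the scene. Friction and masses are not known exactly. Their poses are not given: they have to be found in the camera images.
- pillow_block: Grey cast pillow-block bearing standing on its foot, 0.4 kg. Origin: centre of the underside. Foot 110 (x, long) x 34 (y) x 12 mm high; round housing above it 58 mm across (x), 28 mm thick (y), top at 62 mm, brass nipple to 64 mm. Steel inner ring, 32 mm dia about the bore (along y, 33 mm up), stands out to 34 mm over its two faces: pinch there, across y.
- flange_bearing: Grey cast two-bolt oval flange bearing lying flat, bore up, 0.35 kg. Origin: centre of the underside. Oval plate 100 mm long (x) x 58 mm wide (y) x 12 mm thick; round boss 46 mm dia from 12 to 28 mm height, inner ring 24 mm dia up to 34 mm. Yaw is that of the long axis.
- large_pulley: Large aluminium toothed (timing) pulley lying hub up, 0.24 kg. Origin: centre of the underside. Toothed wheel 66 mm dia, 22 mm high; hub 42 mm dia from 22 to 38 mm height; bore 25 mm with keyway.
- small_pulley: Small aluminium toothed (timing) pulley lying hub up, 0.09 kg. Origin: centre of the underside. Toothed wheel 44 mm dia, 20 mm high; hub 28 mm dia from 20 to 36 mm height; bore 12 mm with keyway.
- jaw_coupling: Aluminium jaw coupling hub standing jaws up, 0.11 kg. Origin: centre of the underside. Plain cylinder 40 mm dia, 26 mm high, with three upright jaws on top reaching 40 mm height and no farther out than the cylinder; bore 12 mm.
- thick_shaft_tray: Dark-grey kit tray, fixed. Origin: bench level under the centre of its open bed, 150 mm (x) x 194 mm (y). Bed floor 3 mm, walls (3 mm thick) 22 mm above the bench. Behind the bed (+x, away from the robot), past a rib, a 34 mm channel holds a fixed keyed steel shaft along y, 25 mm thick, 180 mm long, top of key 32 mm above the bench. Yaw within 0.2 rad. For pillow block, large pulley.
- thin_shaft_tray: Dark-grey kit tray, fixed. Origin: bench level under the centre of its open bed, 150 mm (x) x 194 mm (y). Bed floor 3 mm, walls (3 mm thick) 22 mm above the bench. Behind the bed (+x, away from the robot), past a rib, a 34 mm channel holds a fixed keyed steel shaft along y, 12 mm thick, 180 mm long, top of key 17 mm above the bench. Yaw within 0.2 rad. For flange bearing, small pulley, coupling.
- vbelt_pulley: Bystander, loose: dark cast-iron V-belt pulley, smooth rim with one groove, 64 mm dia, 20 mm high, hub 34 mm dia to 30 mm height. Origin: centre of the underside. Leave as it is.
- paper_cup: Bystander, loose and light: white paper cup standing up, 71 mm dia at the rim, 52 mm at the foot, 78 mm high. Origin: centre of the underside. Leave as it is.
- bearing_carton: Bystander, loose: small cardboard carton 70 x 70 x 30 mm high. Origin: centre of the underside. Leave as it is.
Mind the look-alikes: they are no part of the job. What is shaped like the pillow_block but pink is not meant. Leave any purple look-alike of the large_pulley alone.

How it is judged (in metres and radians):
At the end, for the whole second after the job is handed in: Each part in the bed of its kit's tray: centre at least 5 mm inside the bed's edges, underside within 4 mm of the tray floor, upright within 0.12 rad, at rest, released. V-belt pulley, cup and carton within 20 mm of where they stood, upright (x of pillow_block in the frame of thick_shaft_tray between -0.07 and 0.07 m and y of pillow_block in the frame of thick_shaft_tray between -0.09 and 0.09 m and z of pillow_block in the frame of thick_shaft_tray between -0.002 and 0.007 m and angle between each of pillow_block, large_pulley, flange_bearing, small_pulley, jaw_coupling's own z axis and vertical below 0.12 rad and linear speed of each of pillow_block, large_pulley, flange_bearing, small_pulley, jaw_coupling below 0.02 m/s and x of large_pulley in the frame of thick_shaft_tray between -0.07 and 0.07 m and y of large_pulley in the frame of thick_shaft_tray between -0.09 and 0.09 m and z of large_pulley in the frame of thick_shaft_tray between -0.002 and 0.007 m and x of flange_bearing in the frame of thin_shaft_tray between -0.07 and 0.07 m and y of flange_bearing in the frame of thin_shaft_tray between -0.09 and 0.09 m and z of flange_bearing in the frame of thin_shaft_tray between -0.002 and 0.007 m and x of small_pulley in the frame of thin_shaft_tray between -0.07 and 0.07 m and y of small_pulley in the frame of thin_shaft_tray between -0.09 and 0.09 m and z of small_pulley in the frame of thin_shaft_tray between -0.002 and 0.007 m and x of jaw_coupling in the frame of thin_shaft_tray between -0.07 and 0.07 m and y of jaw_coupling in the frame of thin_shaft_tray between -0.09 and 0.09 m and z of jaw_coupling in the frame of thin_shaft_tray between -0.002 and 0.007 m and distance of each of vbelt_pulley, paper_cup, bearing_carton from where it was at the start of the episode below 0.02 m and angle between each of vbelt_pulley, paper_cup, bearing_carton's own z axis and vertical below 0.2 rad); the robot touches nothing.
It fails at once if the V-belt pulley shoved more than 20 mm or tipped (distance of vbelt_pulley from where it was at the start of the episode above 0.02 m or angle between vbelt_pulley's own z axis and vertical above 0.35 rad).
It fails at once if the paper cup shoved more than 20 mm or tipped (distance of paper_cup from where it was at the start of the episode above 0.02 m or angle between paper_cup's own z axis and vertical above 0.35 rad).
It fails at once if the small cardboard carton shoved more than 20 mm or tipped (distance of bearing_carton from where it was at the start of the episode above 0.02 m or angle between bearing_carton's own z axis and vertical above 0.35 rad).
It fails at once if a part dropped or thrown (over 0.55 m/s out of the fingers, a fall of some 15 mm) ((linear speed of pillow_block above 0.55 m/s and contact force between pillow_block and the fingers below 0.05 N) or (linear speed of large_pulley above 0.55 m/s and contact force between large_pulley and the fingers below 0.05 N) or (linear speed of flange_bearing above 0.55 m/s and contact force between flange_bearing and the fingers below 0.05 N) or (linear speed of small_pulley above 0.55 m/s and contact force between small_pulley and the fingers below 0.05 N) or (linear speed of jaw_coupling above 0.55 m/s and contact force between jaw_coupling and the fingers below 0.05 N)).
It also fails if it takes over 128 s, if anything falls off the work surface, if the arm or the gripper's body presses on something with over 40 N, if the wrist force passes 120 N, or if a joint passes its speed limit or range.

## Working session

There is one attempt and no reset: what is moved stays moved. The work goes in short steps, Python scripts to look and compute and a tool call to move; the robot and the scene stay as the last step left them, time stands still between calls to the robot, and variables do not carry over. Pictures are saved under pics/ and viewed, and the job is handed in when it is done.

Besides the shell and the picture viewer there is one more tool, called as name(argument=value, ...), one argument or row to a line, values as JSON. apply_moves: Moves the arm, as the interface text tells. Its arguments: {"type":"object","properties":{"commands":{"type":"string"},"grip_force":{"type":"number"}},"required":["commands"]}

```bash
mkdir -p pics; ls; python3 - <<'E'
from plant import r, viewer
import cv2, numpy as np
print(r.sense())
for n in ["top","side","wrist"]:
    s=viewer.snapshot(n); cv2.imwrite(f"pics/{n}0.png",s["color"][:,:,::-1]); np.savez(f"{n}0.npz",**s)
    print(n,s["K"].tolist(),s["eye"],s["rotation"])
E
```

```text
pics
{'clock': 0.0, 'qpos': array([ 1.56658837e+00,  2.55731944e-01,  1.07008744e-01, -4.90770604e-04,
       -1.42389366e+00, -2.84568823e-01]), 'joint_velocities': array([-3.97129814e-04, -5.81829311e-04,  7.39567668e-04,  3.99053525e-05,
        3.81291082e-04, -2.71347286e-04]), 'joint_torque': array([-1.59664931e-03, -3.86626375e+01,  2.37938225e+01,  5.36530182e+00,
       -6.22413980e-03, -4.50025382e-06]), 'position': array([156.45153954, 526.79902493, 249.40291753]), 'tcp_rot': array([ 3.10703415e+00, -4.51878152e-01, -3.55243426e-04]), 'contact_force': array([-0.56975676, -0.66872159, -0.14896799]), 'wrist_torque': array([-0.03483979,  0.03225933,  0.02192148]), 'width': 85.55050360398674}
top [[426.1175219181413, 0.0, 280.44197926820544], [0.0, 426.1175219181413, 211.63002522238537], [0.0, 0.0, 1.0]] [373.06937662  11.97925144 951.83252942] [-2.19606659  2.16045596 -0.15337497]
side [[410.5334028687462, 0.0, 282.6058774957965], [0.0, 410.5334028687462, 216.13202935387224], [0.0, 0.0, 1.0]] [  27.66242905 -490.9734734   628.0671108 ] [-2.1678724   0.84304015 -0.37636408]
wrist [[338.6958575205041, 0.0, 277.7125919115328], [0.0, 338.6958575205041, 205.31897941558125], [0.0, 0.0, 1.0]] [235.17880817 501.76332927 373.67276927] [ 1.74460151 -2.3407807  -0.38608186]
```

View pics/top0.png

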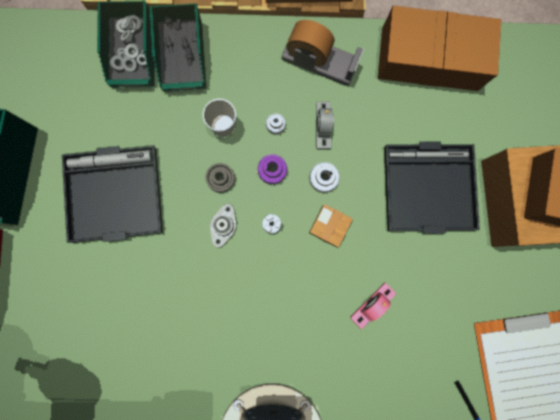

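View pics/side0.png

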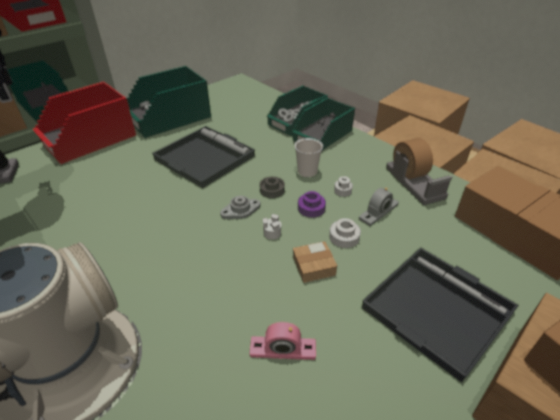

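View pics/wrist0.png

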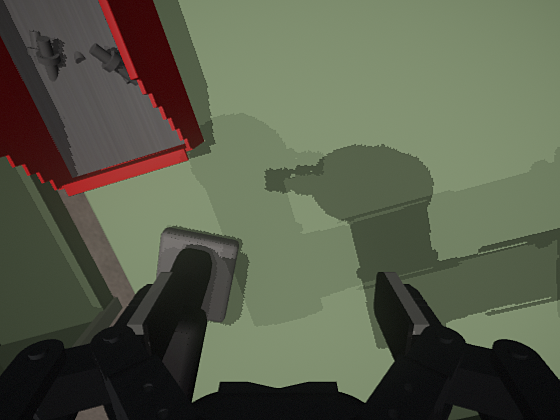

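```bash
cat > h.py <<'E'
import numpy as np, cv2
from scipy.spatial.transform import Rotation as R
def cloud(s):
    K=s["K"];z=s["range_z"].astype(float);v,u=np.mgrid[:z.shape[0],:z.shape[1]]
    c=np.stack([(u-K[0,2])/K[0,0]*z,(v-K[1,2])/K[1,1]*z,z],-1)
    rot=np.array(s["rotation"]); M=R.from_rotvec(rot).as_matrix() if rot.size==3 else rot
    P=c@M.T+s["eye"]; P[z==0]=np.nan
    return P
def ray(s,u,v,h):
    K=s["K"];d=R.from_rotvec(s["rotation"]).as_matrix()@np.array([(u-K[0,2])/K[0,0],(v-K[1,2])/K[1,1],1])
    e=np.array(s["eye"]);return e+d*(h-e[2])/d[2]
E
python3 - <<'E'
from h import *
s=dict(np.load("top0.npz"));P=cloud(s)
z=P[...,2]; print("bench z",np.nanmedian(z[260:300,180:320]), np.nanstd(z[260:300,180:320]))
m=((z>8)&(P[...,0]>100)&(P[...,0]<720)&(abs(P[...,1])<480)).astype(np.uint8)
n,l,st,c=cv2.connectedComponentsWithStats(m,connectivity=4)
for i in range(1,n):
    if st[i,4]<40: continue
    q=P[l==i]; print(st[i].tolist(),"mean",q[:,:2].mean(0).round(1),"zmax",np.percentile(q[:,2],[50,90,99]).round(1),"xr",q[:,0].min().round(),q[:,0].max().round(),"yr",q[:,1].min().round(),q[:,1].max().round())
im=s["color"][90:260,180:360,::-1]; cv2.imwrite("pics/c1.png",cv2.resize(im,None,fx=4.2,fy=3.5*1.0,interpolation=cv2.INTER_CUBIC))
a=np.hstack([s["color"][135:250,55:170,::-1],s["color"][130:245,375:490,::-1]])
cv2.imwrite("pics/c2.png",cv2.resize(a,None,fx=3.4,fy=3.4,interpolation=cv2.INTER_CUBIC))
E
```

```text
bench z 1.3178993171088678 1.6733190939527791
[203, 98, 33, 38, 739] mean [682.9 122.2] zmax [54.  78.9 81.5] xr 640.0 710.0 yr 85.0 153.0
[316, 107, 18, 42, 680] mean [ 664.1 -108. ] zmax [45.4 62.6 66.2] xr 624.0 720.0 yr -128.0 -93.0
[266, 113, 20, 21, 304] mean [675.2  -0.8] zmax [22.7 37.7 40. ] xr 656.0 701.0 yr -23.0 20.0
[384, 141, 96, 92, 2128] mean [ 561.4 -355.5] zmax [22.9 26.5 28.5] xr 437.0 644.0 yr -457.0 -249.0
[62, 145, 101, 98, 2714] mean [541.7 361.2] zmax [23.7 27.9 32.8] xr 403.0 620.0 yr 243.0 466.0
[482, 148, 29, 38, 753] mean [ 577.4 -477.1] zmax [ 67.1 107.  113.3] xr 542.0 607.0 yr -480.0 -473.0
[258, 154, 29, 30, 615] mean [571.2   5.1] zmax [24.2 39.7 42. ] xr 541.0 606.0 yr -27.0 36.0
[309, 162, 31, 31, 630] mean [ 555.2 -110.2] zmax [24.5 40.  42.4] xr 524.0 590.0 yr -144.0 -78.0
[205, 163, 29, 28, 607] mean [552.4 121.1] zmax [20.1 31.  33.8] xr 522.0 583.0 yr 90.0 153.0
[210, 204, 26, 43, 808] mean [445.1 110.7] zmax [15.2 31.4 37.2] xr 400.0 493.0 yr 84.0 139.0
[309, 204, 44, 43, 1084] mean [ 447.8 -124.5] zmax [31.5 33.6 35.3] xr 403.0 495.0 yr -172.0 -79.0
[263, 214, 18, 19, 254] mean [449.8   4.6] zmax [28.8 42.2 44.3] xr 431.0 469.0 yr -14.0 23.0
[351, 283, 45, 46, 927] mean [ 277.4 -216.8] zmax [35.4 62.8 65.7] xr 227.0 325.0 yr -269.0 -172.0
[455, 381, 9, 9, 44] mean [ 109.5 -404.6] zmax [11.8 14.2 17.1] xr 101.0 118.0 yr -414.0 -396.0
[251, 384, 42, 6, 168] mean [104.4  -3.8] zmax [13.8 16.2 18.3] xr 100.0 110.0 yr -45.0 42.0
```

View pics/c1.png

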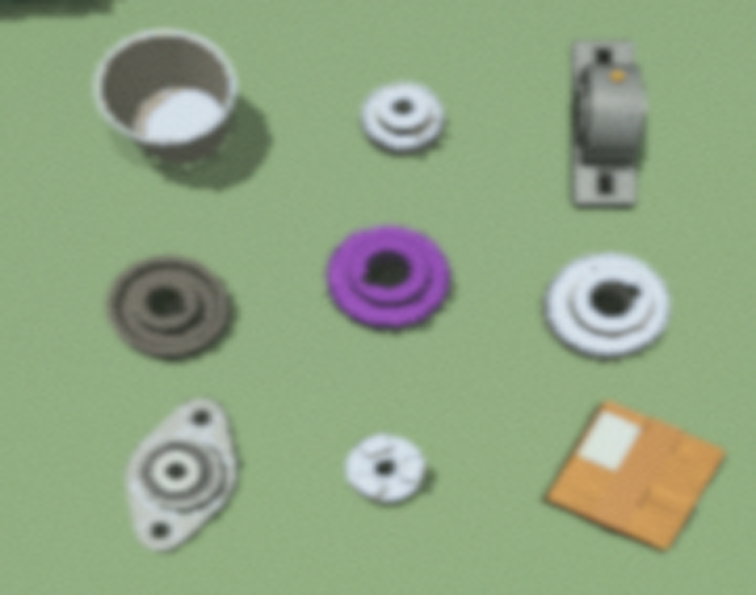

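View pics/c2.png

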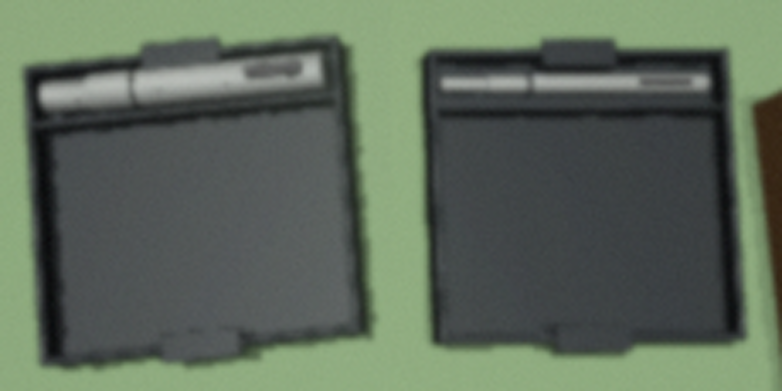

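```bash
python3 - <<'E'
from h import *
from plant import r
print("tip_reach",r.tip_reach)
def circ(q):
    A=np.c_[2*q,np.ones(len(q))];p=np.linalg.lstsq(A,(q**2).sum(1),rcond=None)[0];return p[:2],np.sqrt(p[2]+p[:2]@p[:2])
for nm in ["top0","side0"]:
    s=dict(np.load(nm+".npz"));P=cloud(s);z=P[...,2];hsv=cv2.cvtColor(s["color"],cv2.COLOR_RGB2HSV)
    b=(abs(P[...,0]-370)<40)&(abs(P[...,1])<120);print(nm,"bench",np.nanmedian(z[b]),np.nanstd(z[b]))
    b0=np.nanmedian(z[b])
    for k,(x,y,zz) in dict(pillow=(664,-110,62),large=(557,-111,38),vb=(552,121,30),purple=(573,4,38),small=(677,0,36),flange=(446,112,34),jaw=(450,4,40),cup=(680,120,78),carton=(448,-125,30)).items():
        m=(np.hypot(P[...,0]-x,P[...,1]-y)<62)&(z-b0>6)
        q=P[m]; t=q[abs(q[:,2]-b0-zz)<4]
        rect=cv2.minAreaRect(q[:,:2].astype(np.float32)); rt=cv2.minAreaRect(t[:,:2].astype(np.float32))
        print(k,len(q),"ext ctr",((q[:,:2].min(0)+q[:,:2].max(0))/2).round(1),"size",np.ptp(q[:,:2],0).round(),"| top mean",t[:,:2].mean(0).round(1),"rect",np.round(rect[0],1),np.round(rect[1],1),round(rect[2],1))
    for k,(x,y) in dict(thick=(530,361),thin=(550,-355)).items():
        m=(abs(P[...,0]-x)<130)&(abs(P[...,1]-y)<125)&(z-b0<12)&(hsv[...,2]<125)&(hsv[...,1]<75)
        m=cv2.morphologyEx(m.astype(np.uint8),cv2.MORPH_OPEN,np.ones((3,3)))
        n,l,st,c=cv2.connectedComponentsWithStats(m,connectivity=4); i=1+np.argmax(st[1:,4])
        q=P[l==i]; rc=cv2.minAreaRect(q[:,:2].astype(np.float32)); print(k,st[i],"floor",np.median(q[:,2])-b0,"mean",q[:,:2].mean(0).round(1),"rect",rc)
        w=(abs(P[...,0]-x)<130)&(abs(P[...,1]-y)<125)&(z-b0>14)
        rc=cv2.minAreaRect(P[w][:,:2].astype(np.float32)); print("   all walls",rc)
E
```

```text
tip_reach 19.0
top0 bench 1.3666666245117085 1.9423245854137052
pillow 716 ext ctr [ 675.1 -110.4] size [102.  36.] | top mean [ 678.9 -109.5] rect [ 675.1 -110. ] [101.6  34.9] 1.2
large 632 ext ctr [ 557.  -111.3] size [66. 66.] | top mean [ 557.2 -110.9] rect [ 556.9 -111.1] [64.7 64.7] 40.9
vb 613 ext ctr [537.9 121.6] size [91. 62.] | top mean [551.8 120.9] rect [541.1 123.7] [62.4 86.1] 76.2
purple 618 ext ctr [573.4   4.9] size [65. 63.] | top mean [573.2   5. ] rect [573.4   4.9] [64.7 62.8] 1.0
small 307 ext ctr [678.6  -1.2] size [44. 44.] | top mean [678.1  -0.8] rect [678.1  -1.5] [43.2 43.5] 28.9
flange 810 ext ctr [445.2 111.7] size [95. 55.] | top mean [446.2 111.2] rect [445.3 111.8] [94.8 55.1] 1.7
jaw 256 ext ctr [457.2  10.2] size [52. 49.] | top mean [450.3   4.4] rect [459.    7.5] [61.8 38.3] 16.3
cup 771 ext ctr [686.4 119. ] size [93. 68.] | top mean [678.1 121.9] rect [679.9 112.4] [69.1 86.8] 35.1
carton 1090 ext ctr [ 443.6 -125.4] size [102.  92.] | top mean [ 448.1 -125.4] rect [ 441.1 -121.8] [70.1 86.8] 63.5
thick [  66  165   92   75 5724] floor 2.4925
[... 1472 characters left out ...]

carton 1263 ext ctr [ 446.7 -122.8] size [91. 92.] | top mean [ 445.9 -124.4] rect [ 447.9 -123.1] [71.9 71.6] 63.4
thick [ 159  135   79   45 1875] floor 3.0235478851490143 mean [502.  372.1] rect ((499.8229064941406, 371.61181640625), (137.0731658935547, 178.3125), 7.746387004852295)
   all walls ((510.1448059082031, 357.770263671875), (209.42306518554688, 205.22535705566406), 7.529187202453613)
thin [ 369  263  134  109 6946] floor 2.9608129970333152 mean [ 529.5 -353.6] rect ((528.7451782226562, -347.46368408203125), (139.3115234375, 192.50718688964844), 1.5354703664779663)
   all walls ((539.8342895507812, -364.40972900390625), (210.8304443359375, 234.1164093017578), 1.723817229270935)
```

apply_moves(
  commands="1 0.25 0.2 0.03 0 0 0;1 0.5 0.4 0.06 0 0 0;1 0.75 0.6 0.09 0 0 0;1 0.99 0.79 0.12 0 0 0;1 0.99 0.79 0.12 0 0 0;1 0.99 0.79 0.12 0 0 0",
  grip_force=60,
)

```text
clock: 0.9
position: [301.5, 319.2, 226.3]
tcp_rot: [-3.108, 0.454, 0.0]
contact_force: [-0.4, 0.9, 0.7]
width: 85.6
```

apply_moves(
  commands="0.75 0.25 0.2 0.03 0 0 0;0.75 0.5 0.4 0.06 0 0 0;0.75 0.75 0.6 0.12 0 0 0;0.75 0.99 0.79 0.2 0 0 0;0.75 0.99 0.79 0.26 0 0 0;0.75 0.99 0.79 0.26 0 0 0;0.75 0.99 0.79 0.26 0 0 0",
)

```text
clock: 1.78
position: [446.1, 113.1, 174.8]
tcp_rot: [-3.109, 0.448, -0.001]
contact_force: [-0.2, -0.1, 0.6]
width: 63.9
```

```bash
cat > show.py <<'E'
import sys
from h import *
from plant import r, viewer
def show(tag,cams):
    out={}
    for n in cams:
        s=viewer.snapshot(n);cv2.imwrite(f"pics/{n}{tag}.png",s["color"][:,:,::-1]);np.savez(f"{n}{tag}.npz",**s);out[n]=s
    q=r.sense();print(q["clock"],q["position"].round(1),q["tcp_rot"].round(3),"w",round(q["width"],1),"F",q["contact_force"].round(1))
    return out
if __name__=="__main__": show(sys.argv[1],sys.argv[2:])
E
python3 show.py 1 side wrist
```

```text
1.875 [446.2 113.  175. ] [-3.109e+00  4.480e-01 -2.000e-03] w 64.4 F [ 1.2  0.1 -0.8]
```

View pics/side1.png

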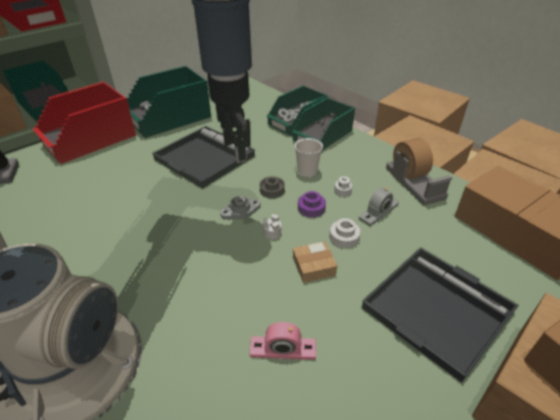

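View pics/wrist1.png

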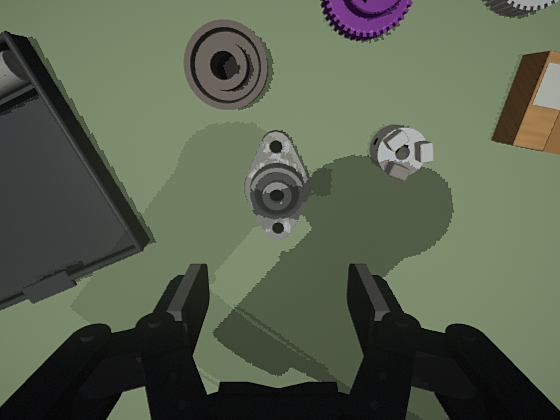

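```bash
python3 - <<'E'
from h import *
for n in["wrist1","side1"]:
    s=dict(np.load(n+".npz"));P=cloud(s);z=P[...,2]
    if n[0]=="w":
        f=P[255:330,150:430].reshape(-1,3); f=f[f[:,2]>80]; print("wrist finger min z",np.percentile(f[:,2],[0,1,3]))
        m=(np.hypot(P[...,0]-446,P[...,1]-112)<55)&(z>28)&(z<38);print("ring",P[m].mean(0)); m=(np.hypot(P[...,0]-450,P[...,1]-5)<30)&(z>34)&(z<46);print("jaw top",P[m].mean(0))
        b=P[120:140,100:180,2];print("bench",np.median(P[250:300,220:330,2]))
    else:
        f=P[(np.hypot(P[...,0]-446,P[...,1]-113)<75)&(z>60)]; print("side min z",np.percentile(f[:,2],[0,1,3,5]))
E
```

```text
wrist finger min z [161.54627858 164.59594435 166.85129041]
ring [447.0431686 112.4910388  31.2601435]
jaw top [452.19043798   6.22680881  39.80323027]
bench nan
side min z [159.22850751 169.47258685 184.31989271 206.50242947]
```

apply_moves(
  commands="0.72 0 0 0.25 0 0 0;0.72 0 0 0.5 0 0 0;0.72 0 0 0.63 0 0 0;0.72 0 0 0.7 0 0 0;0.72 0 0 0.705 0 0 0;0.3 0 0 0.705 0 0 0;0.2 0 0 0.705 0 0 0;0.2 0 0 0.705 0 0 0;0.2 0 0 0.705 0 0 0;0.2 0 0 0.705 0 0 0;0.2 0 0 0.705 0 0 0",
  grip_force=70,
)

```text
clock: 3.25
position: [447.2, 112.7, 35.0]
tcp_rot: [-3.107, 0.451, -0.004]
contact_force: [-2.3, 4.2, 5.8]
width: 43.0
```

```bash
python3 show.py 2 wrist
```

```text
3.3 [447.2 112.7  35. ] [-3.107  0.451 -0.004] w 43.0 F [-2.4  2.1  6. ]
```

View pics/wrist2.png

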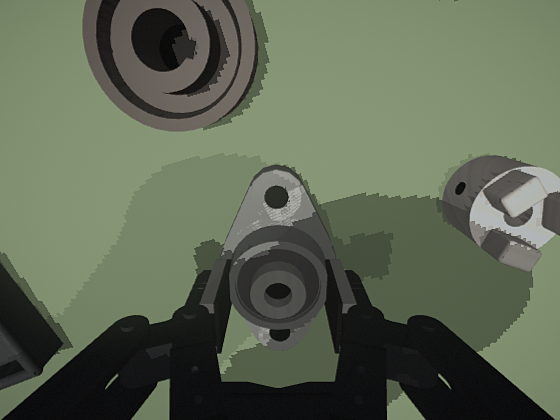

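apply_moves(
  commands="0.2 0 0 -0.05 0 0 0;0.2 0 0 -0.15 0 0 0;0.2 0 0 -0.35 0 0 0;0.2 0 0 -0.55 0 0 0;0.2 0 0 -0.7 0 0 0;0.2 0 0 -0.7 0 0 0",
)

```text
clock: 4.05
position: [447.3, 112.1, 176.0]
tcp_rot: [-3.106, 0.451, -0.007]
contact_force: [0.0, 0.4, -3.7]
width: 43.0
```

```bash
python3 show.py 3 wrist
```

```text
4.1 [446.1 111.7 174. ] [-3.107e+00  4.520e-01 -2.000e-03] w 42.4 F [ 0.2 -0.  -4.1]
```

View pics/wrist3.png

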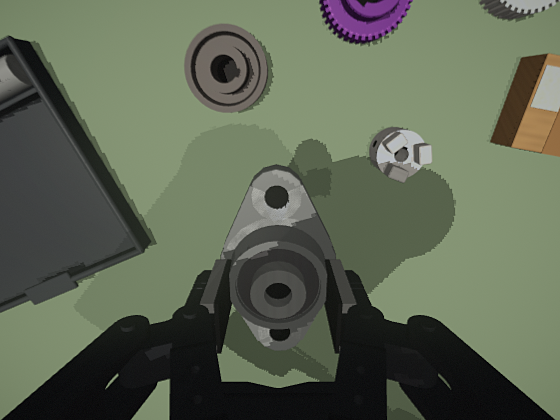

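apply_moves(
  commands="0.2 0.08 0.16 0 0 0 0;0.2 0.18 0.38 0 0 0 0;0.2 0.28 0.6 0 0 0 0;0.2 0.37 0.78 0 0 0 0;0.2 0.37 0.78 0 0 0 0",
)

```text
clock: 4.72
position: [471.6, -61.3, 171.4]
tcp_rot: [3.107, -0.458, -0.006]
contact_force: [1.1, 0.1, -2.4]
width: 43.1
```

apply_moves(
  commands="0.2 0.1 0.2 0 0 0 0;0.2 0.2 0.42 0 0 0 0;0.2 0.3 0.64 0 0 0 0;0.2 0.37 0.78 0 0 0 0;0.2 0.37 0.78 0 0 0 0",
)

```text
clock: 5.35
position: [498.5, -230.6, 171.3]
tcp_rot: [-3.108, 0.456, 0.005]
contact_force: [0.1, 0.6, -4.5]
width: 42.9
```

apply_moves(
  commands="0.2 0.1 0.2 0 0 0 -0.05;0.2 0.2 0.42 0 0 0 -0.1;0.2 0.3 0.64 0 0 0 -0.15;0.2 0.35 0.74 0 0 0 -0.21;0.2 0.37 0.78 0 0 0 -0.21;0.2 0.37 0.78 0 0 0 -0.21",
)

```text
clock: 6.1
position: [525.8, -399.2, 172.4]
tcp_rot: [-3.14, -0.04, 0.002]
contact_force: [0.2, 0.3, -3.6]
width: 43.2
```

```bash
python3 show.py 4 wrist side
```

```text
6.2 [ 525.9 -398.9  173.1] [-3.141 -0.042  0.   ] w 42.7 F [-0.2 -0.6 -2.8]
```

View pics/wrist4.png

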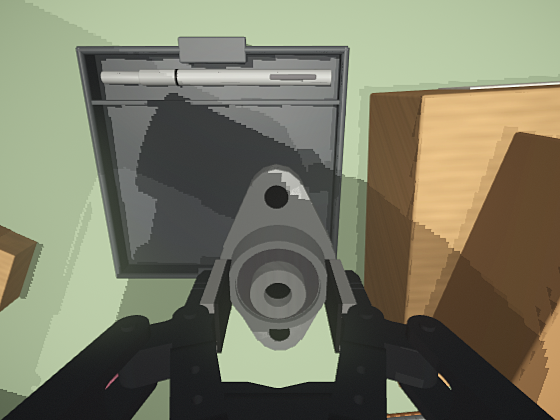

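```bash
python3 - <<'E'
from h import *
for n in["wrist4","side4"]:
    s=dict(np.load(n+".npz"));P=cloud(s);z=P[...,2]
    m=(abs(P[...,0]-540)<130)&(abs(P[...,1]+352)<125)
    fl=m&(z>-4)&(z<30)
    w=m&(z>16)&(z<27)
    q=P[w]
    # scan y histograms at x in 460..580, x histogram at y -420..-280
    a=q[(q[:,0]>470)&(q[:,0]<580),1];h,e=np.histogram(a,np.arange(-470,-240,3));print(n,"y walls",[(int(e[i]),int(h[i])) for i in range(len(h)) if h[i]>5])
    a=q[(q[:,1]>-340)&(q[:,1]<-270),0];h,e=np.histogram(a,np.arange(420,670,3));print("x walls",[(int(e[i]),int(h[i])) for i in range(len(h)) if h[i]>5])
    f=P[m&(abs(P[...,0]-530)<40)&(abs(P[...,1]+330)<40)];print("floor z",np.nanmedian(f[:,2]))
E
```

```text
wrist4 y walls [(-455, 162), (-452, 426), (-449, 278), (-260, 80), (-257, 672), (-254, 338), (-251, 30)]
x walls [(438, 9), (441, 163), (444, 311), (447, 11), (450, 38), (453, 8), (594, 276), (597, 174), (612, 53), (615, 54), (624, 64), (627, 101), (630, 410), (633, 405), (636, 116), (639, 102), (642, 24)]
floor z 208.4939743288511
side4 y walls [(-452, 66), (-449, 109), (-446, 38), (-257, 18), (-254, 77), (-251, 50)]
x walls [(435, 17), (438, 59), (441, 65), (444, 26), (447, 9), (450, 10), (591, 23), (594, 58), (597, 11), (624, 14), (627, 29), (630, 58), (633, 27), (636, 7), (639, 12)]
floor z 422.6614637010854
```

apply_moves(
  commands="0.2 -0.02 0 0.2 0 0 0;0.2 -0.02 0 0.42 0 0 0;0.2 -0.02 0 0.56 0 0 0;0.2 -0.02 0 0.63 0 0 0;0.2 -0.02 0 0.66 0 0 0;0.2 -0.02 0 0.67 0 0 0;0.2 -0.02 0 0.675 0 0 0;0.2 -0.02 0 0.68 0 0 0;0.2 -0.02 0 0.68 0 0 0",
)

```text
clock: 7.32
position: [522.2, -400.7, 38.1]
tcp_rot: [3.141, 0.041, 0.002]
contact_force: [-0.2, 0.7, 0.6]
width: 43.1
```

```bash
python3 show.py 5 wrist side
```

```text
7.425 [ 522.1 -400.7   38.1] [3.14e+00 4.10e-02 2.00e-03] w 42.9 F [0.1 0.2 1.2]
```

View pics/wrist5.png

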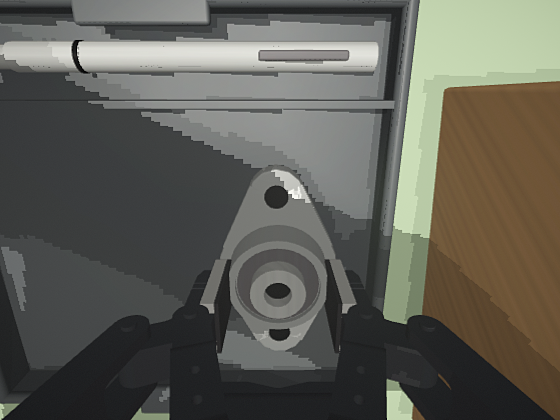

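apply_moves(
  commands="0.62 0 0 0 0 0 0;0.62 0 0 0 0 0 0;0.62 0 0 0 0 0 0;0.62 0 0 -0.05 0 0 0;0.62 0 0 -0.2 0 0 0.018;0.62 0 0 -0.5 0 0 0.018;0.62 0 0 -0.7 0 0 0.018;0.62 0 0 -0.7 0 0 0.018;0.62 0 0 -0.7 0 0 0.018",
)

```text
clock: 8.55
position: [521.6, -400.2, 177.3]
tcp_rot: [-3.141, 0.001, -0.0]
contact_force: [-0.0, 0.5, 0.6]
width: 52.7
```

```bash
python3 show.py 6 wrist
```

```text
8.6 [ 521.3 -400.   176.5] [-3.141e+00  1.000e-03  2.000e-03] w 53.2 F [ 0.6  0.1 -0.3]
```

View pics/wrist6.png

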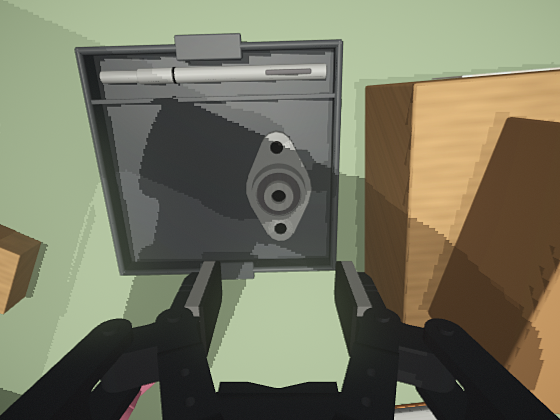

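apply_moves(
  commands="0.7 -0.04 -0.2 0 0 0 0;0.7 -0.08 -0.45 0 0 0 0;0.7 -0.118 -0.68 0 0 0 0;0.7 -0.118 -0.68 0 0 0 0",
)

```text
clock: 9.1
position: [497.3, -261.8, 176.7]
tcp_rot: [-3.141, -0.004, 0.003]
contact_force: [-0.4, -0.2, 0.1]
width: 59.3
```

apply_moves(
  commands="0.7 -0.04 -0.25 0 0 0 0;0.7 -0.08 -0.5 0 0 0 0;0.7 -0.118 -0.68 0 0 0 0;0.7 -0.118 -0.68 0 0 0 0",
)

```text
clock: 9.6
position: [474.2, -127.1, 176.8]
tcp_rot: [-3.141, -0.003, 0.002]
contact_force: [-0.0, -0.4, -0.2]
width: 59.9
```

apply_moves(
  commands="0.7 -0.04 -0.25 0 0 0 0;0.7 -0.08 -0.5 0 0 0 0;0.7 -0.118 -0.67 0 0 0 0;0.7 -0.118 -0.675 0 0 0 0;0.7 -0.118 -0.675 0 0 0 0",
)

```text
clock: 10.22
position: [451.5, 5.9, 176.9]
tcp_rot: [3.141, -0.002, -0.001]
contact_force: [-0.4, 0.4, 0.3]
width: 60.1
```

```bash
python3 show.py 7 wrist; python3 - <<'E'
from h import *
s=dict(np.load("wrist7.npz"));P=cloud(s);z=P[...,2]
m=(np.hypot(P[...,0]-451,P[...,1]-6)<35)&(z>34)&(z<46);q=P[m];print("jaw",q.mean(0),cv2.minEnclosingCircle(q[:,:2].astype(np.float32)))
E
```

```text
10.275 [451.5   5.7 177. ] [ 3.141e+00 -3.000e-03 -1.000e-03] w 59.8 F [ 0.6 -0.2 -0.5]
jaw [452.10840795   5.84841508  39.89883896] ((451.18194580078125, 5.662528038024902), 19.917369842529297)
```

View pics/wrist7.png

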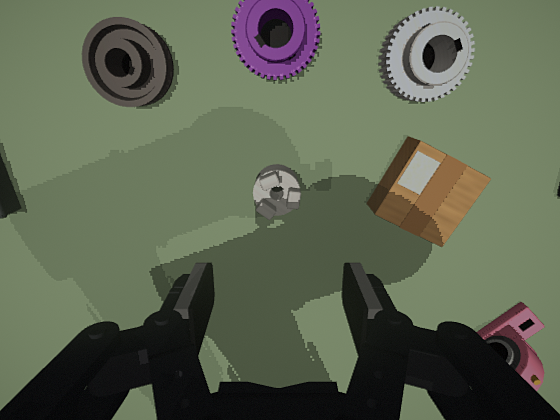

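apply_moves(
  commands="0.7 0 0 0.25 0 0 0;0.7 0 0 0.5 0 0 0;0.7 0 0 0.68 0 0 0;0.7 0 0 0.75 0 0 0;0.7 0 0 0.76 0 0 0;0.3 0 0 0.76 0 0 0;0.2 0 0 0.76 0 0 0;0.2 0 0 0.76 0 0 0;0.2 0 0 0.76 0 0 0;0.2 0 0 0.76 0 0 0;0.2 0 0 0.76 0 0 0",
  grip_force=50,
)

```text
clock: 11.65
position: [452.1, 6.6, 26.2]
tcp_rot: [3.141, -0.0, 0.003]
contact_force: [0.6, -2.9, 6.3]
width: 38.2
```

apply_moves(
  commands="0.2 0 0 -0.05 0 0 0;0.2 0 0 -0.15 0 0 0;0.2 0 0 -0.35 0 0 0;0.2 0 0 -0.55 0 0 0;0.2 0 0 -0.76 0 0 0;0.2 0 0 -0.76 0 0 0",
)

```text
clock: 12.4
position: [452.9, 7.3, 180.8]
tcp_rot: [-3.139, 0.001, -0.011]
contact_force: [-1.0, 0.2, -1.8]
width: 38.8
```

```bash
python3 show.py 8 wrist
```

```text
12.45 [451.6   7.2 178.6] [-3.14e+00  1.00e-03 -4.00e-03] w 38.1 F [-1.2  0.7 -2.2]
```

View pics/wrist8.png

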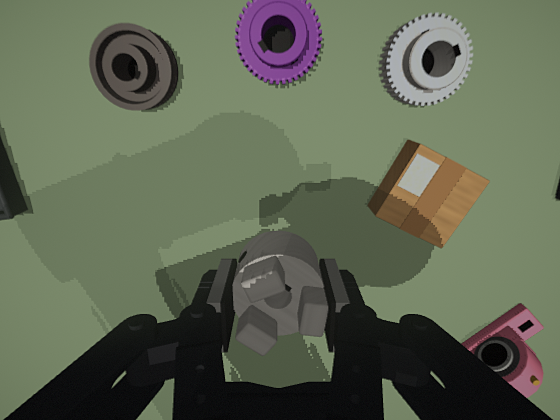

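apply_moves(
  commands="0.2 0.02 0.16 0 0 0 0;0.2 0.04 0.4 0 0 0 0;0.2 0.06 0.62 0 0 0 0;0.2 0.078 0.785 0 0 0 0;0.2 0.078 0.785 0 0 0 0",
)

```text
clock: 13.08
position: [465.7, -151.8, 175.6]
tcp_rot: [-3.141, 0.006, 0.006]
contact_force: [-0.7, 0.2, -2.1]
width: 38.2
```

apply_moves(
  commands="0.2 0.02 0.2 0 0 0 0;0.2 0.04 0.42 0 0 0 0;0.2 0.06 0.64 0 0 0 0;0.2 0.07 0.74 0 0 0 0;0.2 0.078 0.785 0 0 0 0;0.2 0.078 0.785 0 0 0 0",
)

```text
clock: 13.82
position: [482.2, -306.7, 176.8]
tcp_rot: [-3.141, 0.001, 0.001]
contact_force: [0.0, 0.7, -1.2]
width: 38.3
```

apply_moves(
  commands="0.2 0 0 0.2 0 0 0;0.2 0 0 0.42 0 0 0;0.2 0 0 0.58 0 0 0;0.2 0 0 0.68 0 0 0;0.2 0 0 0.72 0 0 0;0.2 0 0 0.73 0 0 0;0.2 0 0 0.735 0 0 0;0.2 0 0 0.74 0 0 0;0.2 0 0 0.74 0 0 0",
)

```text
clock: 14.95
position: [482.4, -307.5, 29.7]
tcp_rot: [3.141, -0.001, 0.001]
contact_force: [-0.3, -0.1, 0.1]
width: 38.5
```

```bash
python3 show.py 9 wrist
```

```text
15.0 [ 482.3 -307.5   29.6] [ 3.141e+00 -1.000e-03  1.000e-03] w 38.2 F [-0.  -0.2 -1.1]
```

View pics/wrist9.png

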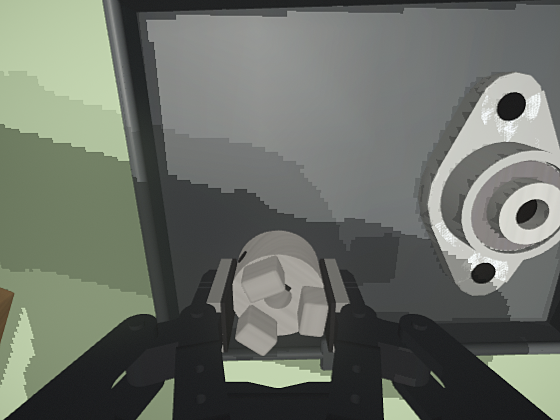

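apply_moves(
  commands="0.2 0 0 0.005 0 0 0;0.2 0 0 0.01 0 0 0;0.2 0 0 0.01 0 0 0",
)

```text
clock: 15.38
position: [482.4, -307.6, 29.2]
tcp_rot: [3.141, -0.0, 0.002]
contact_force: [-4.8, 3.5, 11.3]
width: 38.3
```

apply_moves(
  commands="0.58 0 0 0 0 0 0;0.58 0 0 0 0 0 0;0.58 0 0 0 0 0 0;0.58 0 0 -0.05 0 0 0;0.58 0 0 -0.2 0 0 0;0.58 0 0 -0.5 0 0 0;0.58 0 0 -0.75 0 0 0;0.58 0 0 -0.75 0 0 0;0.58 0 0 -0.75 0 0 0",
)

```text
clock: 16.5
position: [482.0, -307.2, 177.4]
tcp_rot: [-3.141, 0.002, -0.001]
contact_force: [0.0, 0.4, 0.6]
width: 49.6
```

```bash
python3 show.py 10 wrist
```

```text
16.55 [ 481.7 -307.   176.6] [-3.141e+00  1.000e-03  2.000e-03] w 49.5 F [ 0.5 -0.3 -1.1]
```

View pics/wrist10.png

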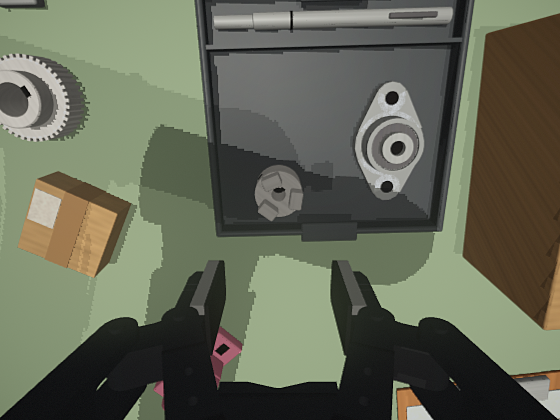

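apply_moves(
  commands="0.6 0.12 -0.2 0 0 0 0;0.6 0.25 -0.4 0 0 0 0;0.6 0.38 -0.6 0 0 0 0;0.6 0.49 -0.77 0 0 0 0;0.6 0.49 -0.77 0 0 0 0",
)

```text
clock: 17.18
position: [580.8, -151.2, 175.3]
tcp_rot: [-3.141, -0.004, 0.005]
contact_force: [0.2, -0.1, -0.3]
width: 50.9
```

apply_moves(
  commands="0.6 0.12 -0.2 0 0 0 0;0.6 0.25 -0.4 0 0 0 0;0.6 0.38 -0.6 0 0 0 0;0.6 0.46 -0.72 0 0 0 0;0.6 0.49 -0.77 0 0 0 0;0.6 0.49 -0.77 0 0 0 0",
)

```text
clock: 17.92
position: [678.1, 0.1, 176.3]
tcp_rot: [3.141, -0.001, -0.003]
contact_force: [0.0, -0.4, 0.3]
width: 51.1
```

```bash
python3 show.py 11 wrist; python3 - <<'E'
from h import *
s=dict(np.load("wrist11.npz"));P=cloud(s);z=P[...,2]
m=(np.hypot(P[...,0]-678,P[...,1])<30)&(z>10)&(z<46);q=P[m];print(q.mean(0),cv2.minEnclosingCircle(q[:,:2].astype(np.float32)))
q=q[q[:,2]>31];print("hub",q.mean(0),cv2.minEnclosingCircle(q[:,:2].astype(np.float32)))
m=(abs(P[...,0]-670)<70)&(abs(P[...,1]+110)<40)&(z>5)&(z<15);q=P[m];print("foot",cv2.minAreaRect(q[:,:2].astype(np.float32)),len(q))
m=(abs(P[...,0]-670)<70)&(abs(P[...,1]+110)<40)&(z>25)&(z<70);q=P[m];print("house",cv2.minAreaRect(q[:,:2].astype(np.float32)),len(q))
E
```

```text
17.975 [ 6.779e+02 -5.000e-01  1.768e+02] [ 3.141e+00 -2.000e-03 -2.000e-03] w 51.2 F [0.8 0.2 1.2]
[ 6.82567724e+02 -1.36002417e-01  2.67310932e+01] ((679.0654907226562, -0.037706173956394196), 22.337675094604492)
hub [ 6.80049131e+02 -1.08637332e-01  3.62551088e+01] ((679.280029296875, -0.24687083065509796), 14.212676048278809)
foot ((680.5314331054688, -109.02146911621094), (109.58763885498047, 34.3768310546875), 0.6678740382194519) 2359
house ((680.8472900390625, -107.48932647705078), (59.46443176269531, 32.02937316894531), 0.5161654353141785) 3743
```

View pics/wrist11.png

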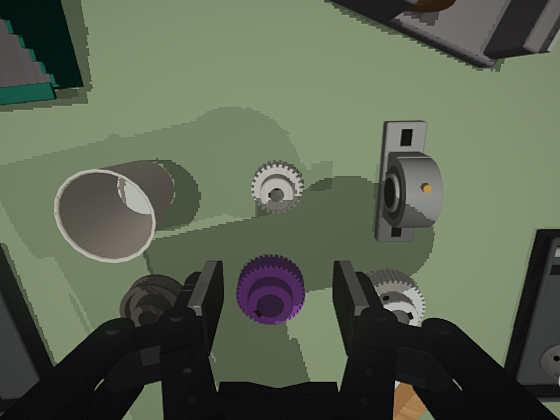

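apply_moves(
  commands="0.6 0.005 0 0.25 0 0 0;0.6 0.005 0 0.5 0 0 0;0.6 0.005 0 0.62 0 0 0;0.6 0.005 0 0.67 0 0 0;0.6 0.005 0 0.68 0 0 0;0.3 0.005 0 0.68 0 0 0;0.1 0.005 0 0.68 0 0 0;0.1 0.005 0 0.68 0 0 0;0.1 0.005 0 0.68 0 0 0;0.1 0.005 0 0.68 0 0 0;0.1 0.005 0 0.68 0 0 0",
  grip_force=50,
)

```text
clock: 19.35
position: [680.5, 0.4, 43.2]
tcp_rot: [3.141, -0.001, 0.005]
contact_force: [-1.1, -0.2, 6.0]
width: 25.7
```

apply_moves(
  commands="0.1 0 0 -0.05 0 0 0;0.1 0 0 -0.15 0 0 0;0.1 0 0 -0.35 0 0 0;0.1 0 0 -0.55 0 0 0;0.1 0 0 -0.68 0 0 0;0.1 0 0 -0.68 0 0 0",
)

```text
clock: 20.1
position: [680.6, 0.6, 180.3]
tcp_rot: [-3.141, 0.001, -0.008]
contact_force: [0.3, 0.4, -1.3]
width: 25.9
```

```bash
python3 show.py 12 wrist
```

```text
20.15 [679.6   0.7 178.1] [-3.141e+00  1.000e-03 -2.000e-03] w 25.8 F [-0.1 -0.2 -1.6]
```

View pics/wrist12.png

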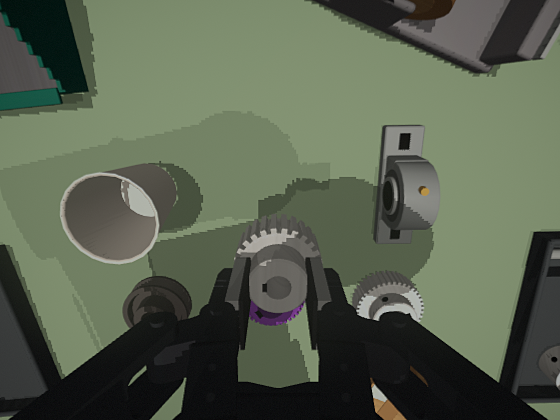

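apply_moves(
  commands="0.1 -0.07 0.16 0 0 0 0;0.1 -0.16 0.38 0 0 0 0;0.1 -0.25 0.6 0 0 0 0;0.1 -0.312 0.765 0 0 0 0;0.1 -0.312 0.765 0 0 0 0",
)

```text
clock: 20.78
position: [615.2, -154.5, 175.8]
tcp_rot: [-3.141, 0.006, 0.005]
contact_force: [0.1, 0.2, -1.3]
width: 26.0
```

apply_moves(
  commands="0.1 -0.08 0.2 0 0 0 0;0.1 -0.17 0.42 0 0 0 0;0.1 -0.26 0.64 0 0 0 0;0.1 -0.3 0.74 0 0 0 0;0.1 -0.312 0.765 0 0 0 0;0.1 -0.312 0.765 0 0 0 0",
)

```text
clock: 21.52
position: [554.7, -304.6, 176.7]
tcp_rot: [-3.141, 0.001, 0.001]
contact_force: [-0.6, 0.5, -1.0]
width: 25.5
```

apply_moves(
  commands="0.1 0 0 0.2 0 0 0;0.1 0 0 0.4 0 0 0;0.1 0 0 0.53 0 0 0;0.1 0 0 0.61 0 0 0;0.1 0 0 0.645 0 0 0;0.1 0 0 0.655 0 0 0;0.1 0 0 0.66 0 0 0;0.1 0 0 0.665 0 0 0;0.1 0 0 0.67 0 0 0;0.1 0 0 0.67 0 0 0",
)

```text
clock: 22.78
position: [555.1, -305.7, 46.2]
tcp_rot: [3.14, -0.0, 0.004]
contact_force: [-3.4, 3.2, 10.0]
width: 25.7
```

```bash
python3 show.py 13 wrist
```

```text
22.825 [ 555.1 -305.7   46.1] [ 3.14e+00 -1.00e-03  4.00e-03] w 25.6 F [-4.1  4.8 10. ]
```

View pics/wrist13.png

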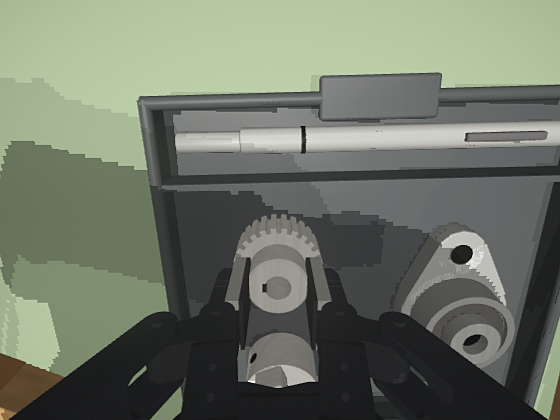

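apply_moves(
  commands="0.5 0 0 0 0 0 0;0.5 0 0 0 0 0 0;0.5 0 0 0 0 0 0;0.5 0 0 -0.05 0 0 0;0.5 0 0 -0.2 0 0 0;0.5 0 0 -0.45 0 0 0;0.5 0 0 -0.67 0 0 0;0.5 0 0 -0.67 0 0 0;0.5 0 0 -0.67 0 0 0",
)

```text
clock: 23.95
position: [554.2, -305.2, 177.3]
tcp_rot: [-3.141, 0.001, -0.0]
contact_force: [0.6, -0.1, -0.4]
width: 42.5
```

```bash
python3 show.py 14 wrist
```

```text
24.0 [ 553.9 -305.1  176.4] [-3.141e+00  1.000e-03  2.000e-03] w 42.8 F [-0.  -0.3  0. ]
```

View pics/wrist14.png

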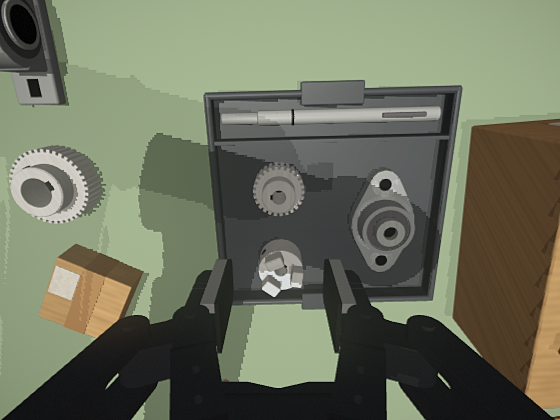

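apply_moves(
  commands="0.6 0.13 -0.2 0 0 0 0;0.6 0.27 -0.42 0 0 0 0;0.6 0.4 -0.64 0 0 0 0;0.6 0.53 -0.83 0 0 0 0;0.6 0.6 -0.94 0 0 0 0;0.6 0.63 -0.985 0 0 0 0;0.6 0.63 -0.985 0 0 0 0",
)

```text
clock: 24.88
position: [680.3, -108.8, 176.7]
tcp_rot: [3.141, -0.001, -0.002]
contact_force: [-0.2, 0.4, -0.4]
width: 51.3
```

```bash
python3 show.py 15 wrist; python3 - <<'E'
from h import *
s=dict(np.load("wrist15.npz"));P=cloud(s);z=P[...,2]
for a,b in((5,16),(25,70),(57,62),(40,50)):
    m=(abs(P[...,0]-680)<70)&(abs(P[...,1]+110)<40)&(z>a)&(z<b);q=P[m];print(a,b,cv2.minAreaRect(q[:,:2].astype(np.float32)),len(q))
E
```

```text
24.925 [ 680.1 -109.4  177. ] [ 3.141e+00 -2.000e-03 -1.000e-03] w 51.2 F [-0.8 -0.9  0. ]
5 16 ((680.8656005859375, -109.18888854980469), (109.19056701660156, 34.13631057739258), 0.2706974148750305) 1826
25 70 ((682.5368041992188, -109.50452423095703), (34.38967514038086, 56.21931838989258), 89.86869049072266) 2906
57 62 ((680.69677734375, -109.49409484863281), (35.197776794433594, 27.959836959838867), 0.7835429310798645) 1139
40 50 ((681.5111083984375, -109.38630676269531), (54.17416763305664, 34.31435012817383), 0.6433225274085999) 536
```

View pics/wrist15.png

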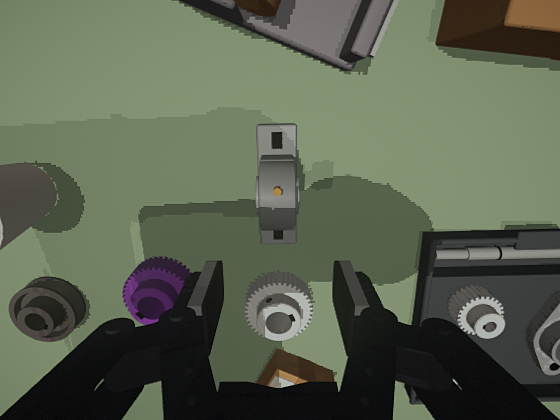

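apply_moves(
  commands="0.6 0 0 0.25 0 0 0;0.6 0 0 0.5 0 0 0;0.6 0 0 0.65 0 0 0;0.6 0 0 0.7 0 0 0;0.6 0 0 0.71 0 0 0;0.35 0 0 0.71 0 0 0;0.2 0 0 0.71 0 0 0;0.2 0 0 0.71 0 0 0;0.2 0 0 0.71 0 0 0;0.2 0 0 0.71 0 0 0;0.2 0 0 0.71 0 0 0",
  grip_force=80,
)

```text
clock: 26.3
position: [681.7, -108.7, 37.4]
tcp_rot: [3.141, -0.001, 0.005]
contact_force: [-0.0, -0.3, 7.0]
width: 32.9
```

apply_moves(
  commands="0.2 0 0 -0.05 0 0 0;0.2 0 0 -0.15 0 0 0;0.2 0 0 -0.35 0 0 0;0.2 0 0 -0.55 0 0 0;0.2 0 0 -0.71 0 0 0;0.2 0 0 -0.71 0 0 0",
)

```text
clock: 27.05
position: [681.7, -108.6, 180.2]
tcp_rot: [-3.142, 0.001, -0.008]
contact_force: [0.2, -0.4, -5.7]
width: 32.8
```

```bash
python3 show.py 16 wrist
```

```text
27.1 [ 680.5 -108.2  177.3] [-3.141e+00  1.000e-03 -1.000e-03] w 33.1 F [-0.6  0.4 -5.5]
```

View pics/wrist16.png

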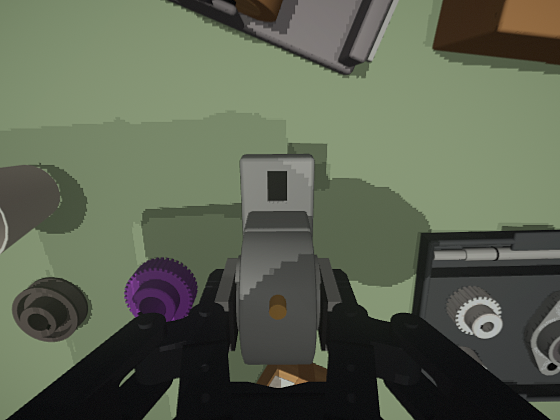

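apply_moves(
  commands="0.2 -0.05 -0.13 0 0 0 0;0.2 -0.13 -0.33 0 0 0 0;0.2 -0.21 -0.55 0 0 0 0;0.2 -0.28 -0.75 0 0 0 0;0.2 -0.32 -0.85 0 0 0 0",
)

```text
clock: 27.72
position: [614.6, 63.4, 174.8]
tcp_rot: [3.141, 0.001, -0.007]
contact_force: [0.2, -1.1, -4.8]
width: 33.1
```

apply_moves(
  commands="0.2 -0.07 -0.2 0 0 0 0;0.2 -0.15 -0.4 0 0 0 0;0.2 -0.23 -0.6 0 0 0 0;0.2 -0.29 -0.77 0 0 0 0;0.2 -0.32 -0.85 0 0 0 0",
)

```text
clock: 28.35
position: [551.5, 232.6, 175.6]
tcp_rot: [3.14, 0.001, -0.004]
contact_force: [0.9, -0.4, -4.5]
width: 33.0
```

apply_moves(
  commands="0.2 -0.07 -0.2 0 0 0 0;0.2 -0.15 -0.4 0 0 0 -0.03;0.2 -0.23 -0.6 0 0 0 -0.06;0.2 -0.29 -0.77 0 0 0 -0.083;0.2 -0.32 -0.85 0 0 0 -0.083;0.2 -0.32 -0.85 0 0 0 -0.083;0.2 -0.32 -0.85 0 0 0 -0.083",
)

```text
clock: 29.22
position: [489.4, 400.4, 176.9]
tcp_rot: [3.135, 0.192, -0.001]
contact_force: [-0.4, -0.2, -3.8]
width: 32.8
```

```bash
python3 show.py 17 wrist side; python3 - <<'E'
from h import *
for n in["wrist17","side17"]:
    s=dict(np.load(n+".npz"));P=cloud(s);z=P[...,2]
    a=.125;c=np.array([494,354.]);d=P[...,:2]-c;lx=d@[np.cos(a),np.sin(a)];ly=d@[-np.sin(a),np.cos(a)]
    w=(abs(lx-18)<125)&(abs(ly)<125)&(z>16)&(z<27)
    for lab,v,k in(("ly",ly,w&(abs(lx)<55)),("lx",lx,w&(ly<-10)&(ly>-85))):
        h,e=np.histogram(v[k],np.arange(-130,130,3));print(n,lab,[(int(e[i]),int(h[i])) for i in range(len(h)) if h[i]>8])
E
```

```text
29.325 [489.5 400.5 177.3] [ 3.135  0.192 -0.   ] w 32.8 F [-0.9  0.3 -4.1]
wrist17 ly [(-103, 61), (-100, 427), (-97, 575), (95, 408), (98, 411), (101, 59)]
wrist17 lx [(-85, 13), (-82, 18), (-79, 190), (-76, 335), (-73, 48), (-70, 59), (74, 301), (77, 95), (80, 93), (83, 384), (86, 324), (89, 85), (92, 11), (95, 11), (98, 144), (101, 360), (104, 396), (107, 86), (110, 419), (113, 425), (116, 98), (119, 83), (122, 14)]
side17 ly [(-100, 49), (-97, 27), (95, 21), (98, 37), (101, 16)]
side17 lx [(-82, 21), (-79, 24), (71, 9), (74, 25), (80, 17), (83, 33), (86, 32), (89, 18), (107, 14), (110, 19)]
```

View pics/wrist17.png

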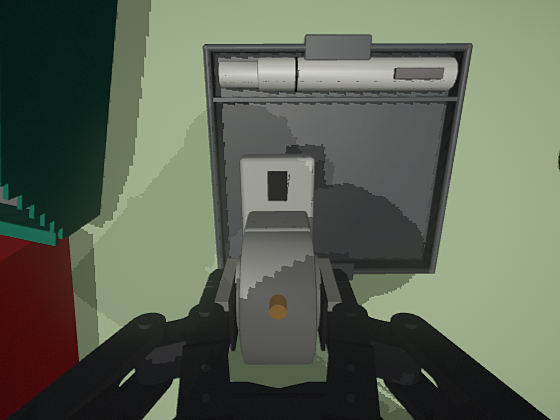

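apply_moves(
  commands="0.2 0 0 0.2 0 0 0;0.2 0 0 0.42 0 0 0;0.2 0 0 0.56 0 0 0;0.2 0 0 0.64 0 0 0;0.2 0 0 0.67 0 0 0;0.2 0 0 0.68 0 0 0;0.2 0 0 0.685 0 0 0;0.2 0 0 0.69 0 0 0;0.2 0 0 0.695 0 0 0;0.2 0 0 0.695 0 0 0",
)

```text
clock: 30.58
position: [489.4, 402.1, 40.5]
tcp_rot: [-3.134, -0.195, -0.003]
contact_force: [-4.6, -1.5, 5.7]
width: 32.7
```

```bash
python3 show.py 18 wrist side
```

```text
30.675 [489.4 402.1  40.4] [-3.134e+00 -1.950e-01 -3.000e-03] w 32.7 F [-4.5 -1.6  5.9]
```

View pics/wrist18.png

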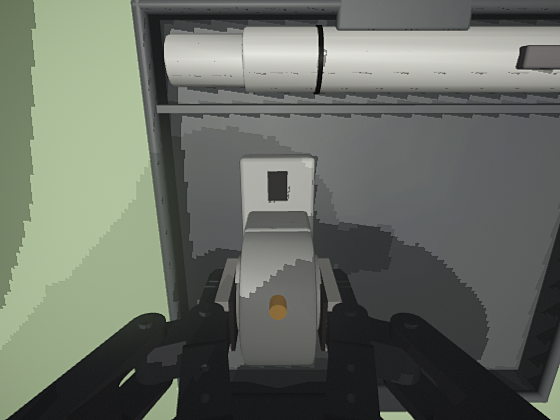

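apply_moves(
  commands="0.52 0 0 0 0 0 0;0.52 0 0 0 0 0 0;0.52 0 0 0 0 0 0;0.52 0 0 -0.05 0 0 0;0.52 0 0 -0.2 0 0 0;0.52 0 0 -0.45 0 0 0.04;0.52 0 0 -0.7 0 0 0.083;0.52 0 0 -0.7 0 0 0.083;0.52 0 0 -0.7 0 0 0.083",
)

```text
clock: 31.8
position: [488.8, 401.6, 178.5]
tcp_rot: [-3.141, 0.001, 0.0]
contact_force: [0.1, -0.3, -0.7]
width: 44.6
```

```bash
python3 show.py 19 wrist
```

```text
31.85 [488.5 401.2 177.5] [ 3.141e+00 -1.000e-03 -2.000e-03] w 44.5 F [-0.1 -0.7 -0.5]
```

View pics/wrist19.png

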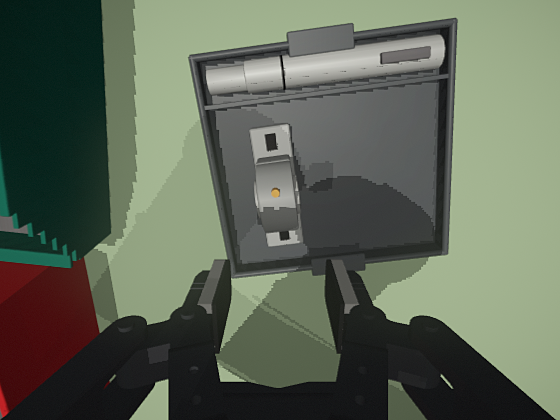

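apply_moves(
  commands="0.8 0.03 0.2 0 0 0 0;0.8 0.06 0.45 0 0 0 0;0.8 0.09 0.68 0 0 0 0;0.8 0.115 0.852 0 0 0 0;0.8 0.115 0.852 0 0 0 0",
)

```text
clock: 32.48
position: [511.6, 228.8, 177.4]
tcp_rot: [3.14, -0.005, -0.003]
contact_force: [-0.1, 0.7, 0.0]
width: 68.5
```

apply_moves(
  commands="0.8 0.03 0.2 0 0 0 0;0.8 0.06 0.45 0 0 0 0;0.8 0.09 0.68 0 0 0 0;0.8 0.115 0.852 0 0 0 0;0.8 0.115 0.852 0 0 0 0",
)

```text
clock: 33.1
position: [534.5, 59.3, 177.3]
tcp_rot: [3.141, -0.005, -0.003]
contact_force: [0.5, 1.0, -0.7]
width: 68.4
```

apply_moves(
  commands="0.8 0.03 0.2 0 0 0 0;0.8 0.06 0.45 0 0 0 0;0.8 0.09 0.68 0 0 0 0;0.8 0.115 0.82 0 0 0 0;0.8 0.115 0.852 0 0 0 0;0.8 0.115 0.852 0 0 0 0",
)

```text
clock: 33.85
position: [557.6, -108.8, 177.7]
tcp_rot: [-3.141, 0.001, 0.002]
contact_force: [-0.1, 0.1, -0.3]
width: 68.0
```

```bash
python3 show.py 20 wrist; python3 - <<'E'
from h import *
s=dict(np.load("wrist20.npz"));P=cloud(s);z=P[...,2]
m=(np.hypot(P[...,0]-557,P[...,1]+110)<40)&(z>8)&(z<46);q=P[m];print(cv2.minEnclosingCircle(q[:,:2].astype(np.float32)))
q=q[q[:,2]>33];print("hub",q.mean(0),cv2.minEnclosingCircle(q[:,:2].astype(np.float32)))
E
```

```text
33.9 [ 557.6 -108.5  177.9] [-3.141e+00 -0.000e+00  1.000e-03] w 68.3 F [-0.   0.8  0.2]
((557.8276977539062, -110.56420135498047), 33.21421432495117)
hub [ 559.01849077 -110.54497179   38.25410324] ((558.2342529296875, -110.53886413574219), 21.40125846862793)
```

View pics/wrist20.png

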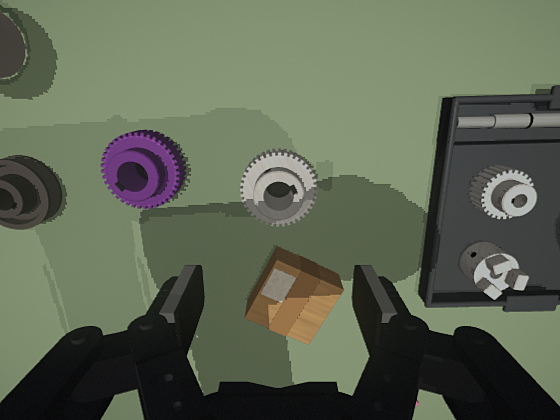

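apply_moves(
  commands="0.7 0 0.005 0.25 0 0 0;0.7 0 0.005 0.5 0 0 0;0.7 0 0.005 0.62 0 0 0;0.7 0 0.005 0.67 0 0 0;0.7 0 0.005 0.68 0 0 0;0.4 0 0.005 0.68 0 0 0;0.25 0 0.005 0.68 0 0 0;0.25 0 0.005 0.68 0 0 0;0.25 0 0.005 0.68 0 0 0;0.25 0 0.005 0.68 0 0 0;0.25 0 0.005 0.68 0 0 0",
  grip_force=70,
)

```text
clock: 35.28
position: [558.6, -110.4, 44.1]
tcp_rot: [-3.141, 0.001, -0.005]
contact_force: [-2.3, 1.7, 5.3]
width: 38.9
```

apply_moves(
  commands="0.25 0 0 -0.05 0 0 0;0.25 0 0 -0.15 0 0 0;0.25 0 0 -0.35 0 0 0;0.25 0 0 -0.55 0 0 0;0.25 0 0 -0.68 0 0 0;0.25 0 0 -0.68 0 0 0",
)

```text
clock: 36.02
position: [558.7, -110.8, 180.9]
tcp_rot: [-3.142, 0.002, -0.008]
contact_force: [0.4, 0.1, -3.0]
width: 39.0
```

```bash
python3 show.py 21 wrist
```

```text
36.075 [ 557.6 -110.5  178.8] [-3.141e+00  2.000e-03 -2.000e-03] w 38.6 F [-0.1  0.2 -1.9]
```

View pics/wrist21.png

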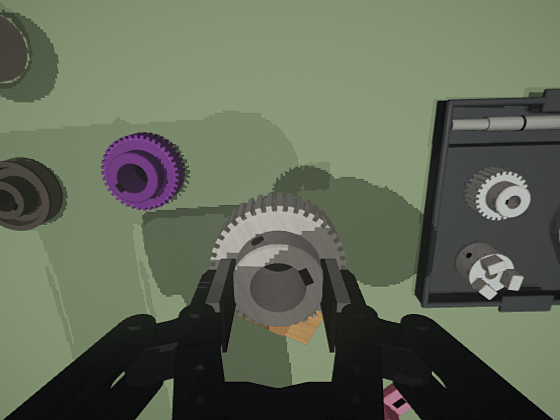

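apply_moves(
  commands="0.25 -0.02 -0.15 0 0 0 0;0.25 -0.05 -0.35 0 0 0 0;0.25 -0.08 -0.57 0 0 0 0;0.25 -0.096 -0.694 0 0 0 0;0.25 -0.096 -0.694 0 0 0 0",
)

```text
clock: 36.7
position: [537.3, 29.5, 176.6]
tcp_rot: [3.141, 0.002, -0.005]
contact_force: [-0.3, 0.4, -2.6]
width: 39.2
```

apply_moves(
  commands="0.25 -0.02 -0.2 0 0 0 0;0.25 -0.05 -0.42 0 0 0 0;0.25 -0.08 -0.6 0 0 0 0;0.25 -0.096 -0.694 0 0 0 0",
)

```text
clock: 37.2
position: [518.7, 167.6, 177.0]
tcp_rot: [3.141, -0.0, -0.003]
contact_force: [0.2, 0.3, -1.8]
width: 38.8
```

apply_moves(
  commands="0.25 -0.02 -0.2 0 0 0 0;0.25 -0.05 -0.42 0 0 0 0;0.25 -0.08 -0.6 0 0 0 0;0.25 -0.096 -0.694 0 0 0 0;0.25 -0.096 -0.694 0 0 0 0;0.25 -0.096 -0.694 0 0 0 0",
)

```text
clock: 37.95
position: [500.5, 304.7, 178.0]
tcp_rot: [3.141, -0.003, -0.001]
contact_force: [0.9, -0.3, -1.2]
width: 39.2
```

apply_moves(
  commands="0.25 0 0 0.2 0 0 0;0.25 0 0 0.4 0 0 0;0.25 0 0 0.53 0 0 0;0.25 0 0 0.61 0 0 0;0.25 0 0 0.645 0 0 0;0.25 0 0 0.655 0 0 0;0.25 0 0 0.66 0 0 0;0.25 0 0 0.665 0 0 0;0.25 0 0 0.67 0 0 0;0.25 0 0 0.67 0 0 0",
)

```text
clock: 39.2
position: [500.9, 306.2, 47.1]
tcp_rot: [-3.14, -0.0, -0.004]
contact_force: [-6.0, -2.0, 10.9]
width: 39.2
```

```bash
python3 show.py 22 wrist
```

```text
39.25 [500.9 306.2  47.1] [-3.14  -0.    -0.004] w 38.7 F [-4.5 -1.  10.8]
```

View pics/wrist22.png

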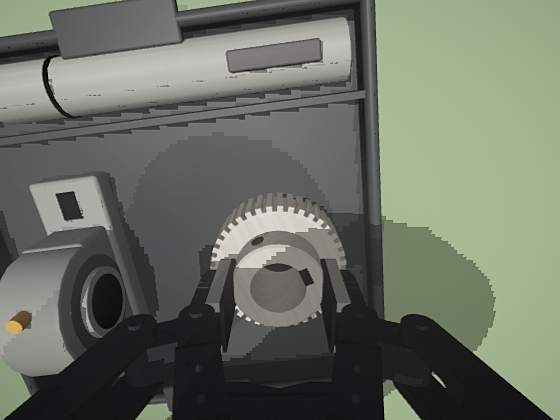

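apply_moves(
  commands="0.6 0 0 0 0 0 0;0.6 0 0 0 0 0 0;0.6 0 0 0 0 0 0;0.6 0 0 -0.05 0 0 0;0.6 0 0 -0.2 0 0 0;0.6 0 0 -0.45 0 0 0;0.6 0 0 -0.67 0 0 0;0.6 0 0 -0.67 0 0 0;0.6 0 0 -0.67 0 0 0",
)

```text
clock: 40.38
position: [500.0, 305.7, 178.3]
tcp_rot: [-3.141, 0.001, 0.0]
contact_force: [-0.4, -0.1, -0.6]
width: 51.2
```

apply_moves(
  commands="0.6 -0.25 0 0 0 0 0;0.6 -0.5 0 0 0 0 0;0.6 -0.7 0 -0.1 0 0 0;0.6 -0.8 0 -0.2 0 0 0;0.6 -0.8 0 -0.2 0 0 0",
)

```text
clock: 41.0
position: [339.6, 306.2, 219.0]
tcp_rot: [-3.14, -0.002, -0.001]
contact_force: [0.5, 0.2, 0.0]
width: 51.3
```

```bash
python3 show.py 23 wrist top side; python3 - <<'E'
from h import *
import cv2
for n in ["top23","side23"]:
    s=dict(np.load(n+".npz"));P=cloud(s);z=P[...,2]
    b=(abs(P[...,0]-400)<40)&(abs(P[...,1])<50);b0=np.nanmedian(z[b])
    for k,(x,y,h) in dict(pillow=(489,402,65),large=(501,306,41),flange=(522,-400,37),small=(555,-306,39),jaw=(482,-307.5,43),vb=(552,121,30),cup=(678,122,78),carton=(448,-125,30)).items():
        q=P[(np.hypot(P[...,0]-x,P[...,1]-y)<45)];t=q[abs(q[:,2]-b0-h)<4];print(n,k,"top pts",len(t),t.mean(0).round(1)-[0,0,round(b0,1)],"exp",h)
t=np.load("top23.npz")["color"];cv2.imwrite("pics/fin.png",cv2.resize(t[90:260,50:490,::-1],None,fx=1.8,fy=1.8))
E
```

```text
41.15 [340.3 305.5 216.9] [ 3.14e+00 -2.00e-03 -2.00e-03] w 51.4 F [-0.6 -0.  -0. ]
top23 pillow top pts 158 [487.8 398.6  63.6] exp 65
top23 large top pts 205 [499.3 303.4  40.4] exp 41
top23 flange top pts 105 [ 521.4 -402.7   36.5] exp 37
top23 small top pts 110 [ 553.4 -307.1   39.2] exp 39
top23 jaw top pts 99 [ 480.5 -309.8   43. ] exp 43
top23 vb top pts 132 [551.6 120.7  29.8] exp 30
top23 cup top pts 154 [678.2 121.4  77.2] exp 78
top23 carton top pts 1001 [ 447.9 -125.3   30.4] exp 30
side23 pillow top pts 63 [485.7 401.   63.5] exp 65
side23 large top pts 101 [497.2 304.6  40.3] exp 41
side23 flange top pts 140 [ 520.2 -399.4   36.3] exp 37
side23 small top pts 142 [ 552.1 -304.8   38.4] exp 39
side23 jaw top pts 147 [ 479.7 -306.9   42.5] exp 43
side23 vb top pts 87 [550.3 123.   29.4] exp 30
side23 cup top pts 94 [675.9 124.3  76.4] exp 78
side23 carton top pts 937 [ 446.3 -124.5   30. ] exp 30
```

View pics/fin.png

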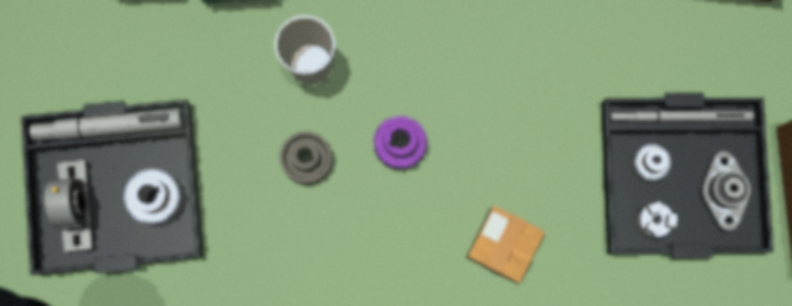

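View pics/side23.png

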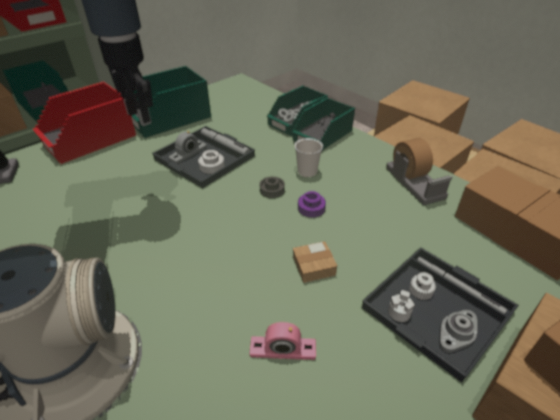

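View pics/wrist23.png

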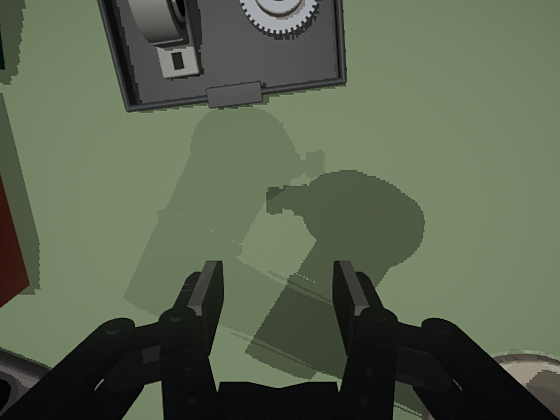

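All five parts sit flat in their beds at the expected heights, and the bystanders are where they were. I'm handing in.

```bash
python3 -c "
from plant import r
print(r.hand_in())"
```

```text
the job is handed in; nothing more can be done
None
```

Both drive kits are made up and the job was handed in at about 41 s, well inside the 128 s limit. The hand-in gave no verdict, so the checks below are my own measurements.

- **Thick-shaft tray:** the pillow block and the large toothed pulley are in the bed.
- **Thin-shaft tray:** the flange bearing, the small toothed pulley and the jaw coupling are in the bed.
- **Setting down:** each part was lowered until the wrist force showed light contact with the floor (about 5–13 N), then released there.

**Last checks (top and side cameras):**
- **Part heights:** every part's top is within 1.5 mm of the height expected if it stands upright on the 3 mm floor. All lie clear of the walls and of each other.
- **Bystanders:** the V-belt pulley, cup and carton read within 1 mm of their starting positions. I did not touch the pink and purple look-alikes.
- **Arm:** it was raised clear, touching nothing.

**Disagreements:**
- The two cameras differ by 2–3 mm in position.
- The gripper width read 1–3 mm below the nominal part sizes.
- My first estimate of the thin tray's centre in y from the side view was about 10 mm off the one from the top view. A closer look at the tray walls put the centre between the two, so this did not affect the placing.

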